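# Clamp a guitar bridge in its jig and lock the clamp

## Robot

A 7-joint arm with a two-finger parallel gripper is mounted at the origin on the work surface. World frame = base frame: x ahead of the robot, y to its left, z up, the work surface at z = 0. Lengths are in m, angles in rad, forces in N, time in s.
With the tool pointing down it reaches from about 0.4 to 0.925 m from the base axis. Payload 4.1 kg.
Tool frame: the origin (TCP) lies at the very end of the fingers, on their centre line; the grasp point (between the pads) lies 19 mm behind it; z points along the fingers, y is the line along which they close (so a half turn about z gives the same grasp; the last joint's range is limited). The gripper opens to 85 mm and grips with 20 to 120 N. Pads are 22 mm wide; open, the fingers measure 114 mm over their backs; the gripper's body (76 mm by 85 mm) begins 54 mm behind the grasp point. The pads swing forward as they close: fully open they stand 13 mm farther back than shut.
Start: joints at [-1.234, 0.398, 0.045, 1.537, -0.019, 1.207, -0.051], TCP at [0.274, 0.589, 0.231] pointing down, gripper open.
Joint ranges: [-2.82, 2.82], [-0.49, 2.23], [-1.37, 1.46], [0, 2.46], [-1.36, 4.5], [0.23, 2], [-2.94, 2.94]. Speed limits (rad/s): [2.57, 2.57, 3.14, 3.14, 3.14, 3.14, 3.14].

## Interface

Orientations are given as a 3x3 rotation matrix whose columns are the frame's x, y, z axes.
In Python, from workcell import observe, grab_frame, sign_off gives the robot as it stands. The module is installed in compiled form; this text tells all that it offers.
- The arm moves only by the shell command python3 -m crank 'ROWS'. ROWS is JSON, a list of rows, each a list of 3 entries, a list of its own where there are three numbers: the shift along the world's x, y, z normalised to -1 to 1, where 1 is 1000 mm, then the turn, a rotation vector about the world's x, y, z normalised to -1 to 1, where 1 is pi/2 rad, then the opening, from -1 (shut) to 1 (fully open). In form: [[[tx, ty, tz], [ax, ay, az], fingers], ...]. A call has 1 to 8 rows; each row is the pose to reach, as a shift and turn from the pose commanded when the call began; what a row does not reach only later rows make up. A row lasts 1/8 s, in which the tool goes at most 62.5 mm and 10.7 degrees, less where a joint would pass 70% of its speed; a pose out of reach is approached as far as the arm can. A call with a number of a shift or a turn outside -1 to 1 is refused whole. A call with a gripper value outside its range is refused whole. The fingers move at their own pace and stop on an object; the grip force is fixed at half the most. Time passes only in rows, so rows that repeat a pose let the fingers close. It gives the time, the measured TCP pose, the force, the opening and the grip force at its end, in the units of the state.
- observe(): the state, without advancing time (a new reading comes with each control period).
- grab_frame(name): name is "scene" or "top" or "wrist"; returns a dict with "image" (400x640x3 uint8, blue, green, red), "fx", "fy", "cx", "cy" (pixels), "pose" (4x4, takes a point from camera to world coordinates); the wrist camera has in their place "T_tool_cam" (4x4, takes a point from camera to tool coordinates, whose origin is the TCP and whose axes are the flange's). Camera axes: x right, y up, looking along -z (the intrinsics and any distortion apply to the point x, -y, -z); pixel columns grow to the right and rows downward; lengths in m; the calibration is good to about 2 mm. A picture is of the moment at which its call begins: read the wrist's pose just before it. There is no depth.
- sign_off(): hands the job in; it is judged then, once.
The state is a dict: "time": time; "joints": joint angles; "dq": joint speeds; "joint_efforts": joint torques, N m; "eef_pos": TCP position; "eef_rot": TCP orientation; "force": force on the tool from outside, world axes, zero at the start; "ft_torque": the same for the moment, N m; "width": finger opening in m; "grasp_force": force on a finger pad.
Only numpy, scipy, OpenCV 4.12 (cv2) and the standard library are available. Lean on these libraries where they do the work, as an engineer would, in place of code of your own. Each camera call takes 0.05 s, during which the arm holds its last target. There are 200 camera calls.

## Task

Push the jig's sliding jaw towards the fence until it holds the guitar bridge against the fence. Then take the flat screwdriver out of the rack, feel its blade down into the slot of the jig's lock screw, and turn the screw clockwise to its stop, so that the slot lines up with the two ribs beside it. Hang the screwdriver back in a hole of the rack, and leave the other tools and things where they are.

Things in the scene. Friction and masses are not known exactly. Their poses are not given: they have to be found in the camera images.
- jig: Fixed plywood bed 240 x 200 mm, 12 mm thick (own x -125 to 115 mm, y -100 to 100 mm). Origin: on the bench under the bed; x is the way the jaw slides to close, z up. It carries the fence, the sliding jaw and, at its robot-side end, the guide block with the lock screw.
- fence (a point): Middle of the fence's top edge on the side towards the jaw (jig x = 85 mm), 42 mm above the bench; axes as the jig's. The fence is a fixed wooden bar 180 mm long in y and 20 mm thick.
- guide (a point): Centre of the top of the fixed aluminium guide block, 40 mm above the bench, at jig x = -80 mm, y = 0; axes as the jig's. The block is 50 x 68 mm (x, y). On it a fixed round collar, 42 mm outside, 32 mm inside, rises 9 mm around the lock screw; two small dark ribs on the collar's outside, ahead and behind (jig x), 1 mm higher, mark the locked direction.
- jaw (a joint): Slide of the jaw in m, growing as it closes towards the fence (jig x). 0 is fully open; with the bridge held flat against the fence it reads 0.045. It starts between 0 and 0.02 and stays where it is left. It slides with about 4 N of friction; push with 10 to 20 N to bring the bridge home, where it stops dead.
- jaw_back (a point): Middle of the jaw's rear face, the face to push towards jig x, 40 mm above the bench; axes as the jig's. The jaw is a wooden plate 140 mm long in y, 18 mm thick, from 14 to 50 mm above the bench. A flat steel tongue 30 mm wide, top at 23.5 mm, runs back from its middle through the guide block. At least 45 mm is free between jaw and guide block.
- lock_screw (a joint): Turn of the lock screw in rad, growing clockwise seen from above. At 0 the slot lies across the jig (jig y); at the stop, 1.571, it lies along jig x in line with the ribs (locked). It starts between 0.35 and 0.8, stays where it is left and needs about 0.05 N m. The blade has about 0.2 rad of play in the slot.
- screw_top (a point): Centre of the top of the lock screw's head, on its axis, level with the collar's top, 49 mm above the bench. The steel head is 31 mm across, with one straight slot right across it, 6 mm wide (its edges bevelled to 9 mm at the top) and 6 mm deep. This point turns with the head: the slot runs along its y axis; z up.
- bridge: Loose dark-wood guitar bridge 32 x 150 x 12 mm (x, y, z), with a white strip and six dots on top, lying flat on the bed between jaw and fence, long side along the fence. Origin: centre of its underside, 12 mm above the bench.
- driver: Flat screwdriver, 165 mm, 0.14 kg, upright in a rack hole. Origin: middle of the blade's tip (25 mm above the bench); z up to the handle. Blade 14 (x) x 3 (y) mm, 20 long; shank 8; round collar 32 across, z 75 to 83 mm, resting on the rack's top; wooden handle 30 (x) by 22 mm across its two flats (y), z 83 to 165 mm. No other tool has a flat-sided handle. Grip firmly, carry smoothly, or it slips.
- rack: Fixed wooden stand 75 x 200 mm (x, y), its board 12 mm thick with the top at z = 100 mm, open in front and behind. Three 19 mm square through holes (edges along x and y, mouths slightly flared) in a row along its y, 64 mm apart. Origin: on the bench, under the middle.
- rack_hole0 (a point): Mouth of the first hole (rack y = -64 mm), at the board's top, 100 mm above the bench; axes as the rack's.
- rack_hole1 (a point): Mouth of the middle hole, as above.
- rack_hole2 (a point): Mouth of the third hole (rack y = 64 mm), as above.
- awl: Loose awl with a pear-shaped wooden handle up to 38 mm across, hanging in the rack; origin at its tip, z up; its handle reaches 163 mm above the bench. Leave it.
- file: Loose round file with a slim round wooden handle 25 mm across, hanging in the rack; origin at its tip, z up; its handle reaches 165 mm above the bench. Leave it.
- glue: Loose white bottle 56 mm across, 150 mm tall, standing on the bench. Origin: centre of its underside. Leave it.
- sanding_block: Loose cork sanding block 115 x 65 x 36 mm on the bench. Origin: centre of its underside. Leave it.
Mind the look-alikes: they are no part of the job. Leave any purple look-alike of the driver alone.

How it is judged:
On the way, in this order (a step that is already met when the one before it is completed fails the run):
1. the jaw is pushed home and holds the bridge against the fence (value of joint jaw between 0.0425 and 0.0475 m and z of bridge in the frame of jig between 0.009 and 0.016 m and y of bridge in the frame of jig between -0.03 and 0.03 m), for 0.2 s.
2. the screwdriver's blade has dropped into the slot of the lock screw (z of driver in the frame of jig below 0.046 m and horizontal distance between driver and screw_top below 0.008 m and angle between driver's own z axis and vertical below 0.15 rad), for 0.1 s.
3. the lock screw is turned to its stop with the screwdriver in the slot (all of step 2 and value of joint lock_screw above 1.42 rad), for 0.1 s.
At the end, for the whole second after the job is handed in: The jaw reads 0.045 within 2.5 mm with the bridge lying flat between it and the fence (within 30 mm of the middle), the lock screw stands within 0.15 rad of its stop, and the screwdriver hangs at rest and upright (within 0.12 rad) in a hole of the rack with its collar on the board (within 4 mm) (all of step 1 and value of joint lock_screw above 1.42 rad and angle between driver's own z axis and vertical below 0.12 rad and z of driver in the frame of rack between 0.02 and 0.029 m and (horizontal distance between driver and rack_hole0 below 0.012 m or horizontal distance between driver and rack_hole1 below 0.012 m or horizontal distance between driver and rack_hole2 below 0.012 m) and linear speed of driver below 0.02 m/s); the robot touches nothing.
It fails at once if the awl is moved more than 30 mm (distance of awl from where it was at the start of the episode above 0.03 m).
It fails at once if the file is moved more than 30 mm (distance of file from where it was at the start of the episode above 0.03 m).
It fails at once if the glue is moved more than 30 mm (distance of glue from where it was at the start of the episode above 0.03 m).
It fails at once if the sanding block is moved more than 30 mm (distance of sanding_block from where it was at the start of the episode above 0.03 m).
It also fails if it takes over 72 s, if anything falls off the work surface, if the arm or the gripper's body presses on something with over 40 N, if the wrist force passes 120 N, or if a joint passes its speed limit or range.

## Working session

There is one attempt and no reset: what is moved stays moved. The work goes in short steps, Python scripts to look and compute and a shell command to move; the robot and the scene stay as the last step left them, time stands still between calls to the robot, and variables do not carry over. Pictures are saved under pics/ and viewed, at most 10 in all, crops included, and the job is handed in when it is done.

```bash
mkdir -p pics; cat > h.py <<'E'
import numpy as np, cv2
from workcell import observe, grab_frame, sign_off
def save(n,f,crop=None,s=1):
    im=f["image"]
    if crop: x0,y0,x1,y1=crop; im=im[y0:y1,x0:x1]
    if s!=1: im=cv2.resize(im,None,fx=s,fy=s,interpolation=cv2.INTER_CUBIC)
    cv2.imwrite(f"pics/{n}.png",im)
def campose(f,st=None):
    if "pose" in f: return np.array(f["pose"])
    T=np.eye(4);T[:3,:3]=np.array(st["eef_rot"]);T[:3,3]=st["eef_pos"];return T@np.array(f["T_tool_cam"])
def ray(f,uv,z,st=None):
    P=campose(f,st);u,v=uv
    d=P[:3,:3]@np.array([(u-f["cx"])/f["fx"],-(v-f["cy"])/f["fy"],-1]);o=P[:3,3]
    return o+d*(z-o[2])/d[2]
def proj(f,X,st=None):
    P=campose(f,st);c=P[:3,:3].T@(np.array(X)-P[:3,3])
    return f["cx"]+f["fx"]*c[0]/-c[2], f["cy"]-f["fy"]*c[1]/-c[2]
E
python3 - <<'E'
from h import *
import pickle
a=grab_frame("scene");b=grab_frame("top")
pickle.dump((a,b),open("f0.pkl","wb"))
save("scene",a);save("top",b)
for f in(a,b):print({k:v for k,v in f.items() if k!="image"})
s=observe();print(s["eef_pos"],s["eef_rot"],s["force"],s["width"],s["time"])
E
```

```text
{'fx': 413.39674122669226, 'fy': 413.39674122669226, 'cx': 319.44342958647496, 'cy': 204.1015916133245, 'pose': array([[-0.67458239, -0.45674728,  0.57993148,  1.18224336],
       [ 0.73792911, -0.39596874,  0.54650653,  0.63666483],
       [-0.01998063,  0.796612  ,  0.60416065,  0.73899752],
       [ 0.        ,  0.        ,  0.        ,  1.        ]])}
{'fx': 430.11484204836404, 'fy': 430.11484204836404, 'cx': 319.09137249810016, 'cy': 197.12642072660128, 'pose': array([[-0.00575673,  0.9837831 , -0.1792698 ,  0.38698451],
       [-0.99992828, -0.00754601, -0.00930061,  0.04249348],
       [-0.01050256,  0.17920341,  0.98375598,  1.01345975],
       [ 0.        ,  0.        ,  0.        ,  1.        ]])}
[0.27413134 0.58873526 0.23035724] [[-9.06574449e-01  4.22045463e-01 -6.28329851e-04]
 [ 4.22045911e-01  9.06572941e-01 -1.65880824e-03]
 [-1.30465650e-04 -1.76901721e-03 -9.99998427e-01]] [ 0.10177744 -0.28489594  0.63807941] 0.08541061874579092 0.1
```

View pics/scene.png

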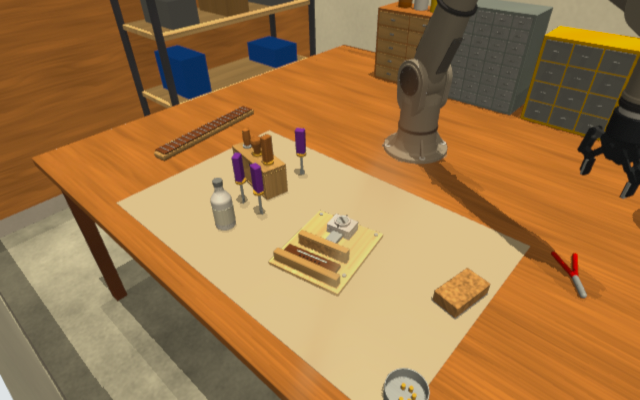

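View pics/top.png

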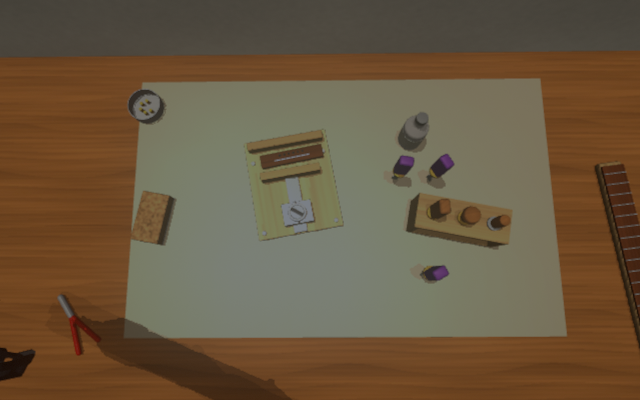

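The top view shows the jig around (293,185) and the rack at (460,220), with tools at (439,210), (470,215) and (500,222). Three purple look-alikes stand around the rack. I'll enlarge both areas.

```bash
python3 - <<'E'
from h import *
import pickle
a,b=pickle.load(open("f0.pkl","rb"))
j=cv2.resize(b["image"][120:250,235:355],None,fx=4.5,fy=4.5,interpolation=cv2.INTER_CUBIC)
cv2.imwrite("pics/jig.png",j)
r=cv2.resize(b["image"][110:290,370:530],None,fx=3.3,fy=3.3,interpolation=cv2.INTER_CUBIC)
cv2.imwrite("pics/rack.png",r);print(r.shape)
E
```

```text
(594, 528, 3)
```

View pics/jig.png

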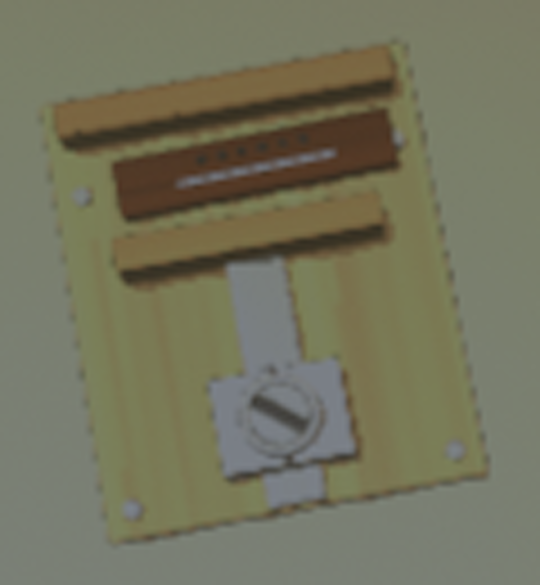

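View pics/rack.png

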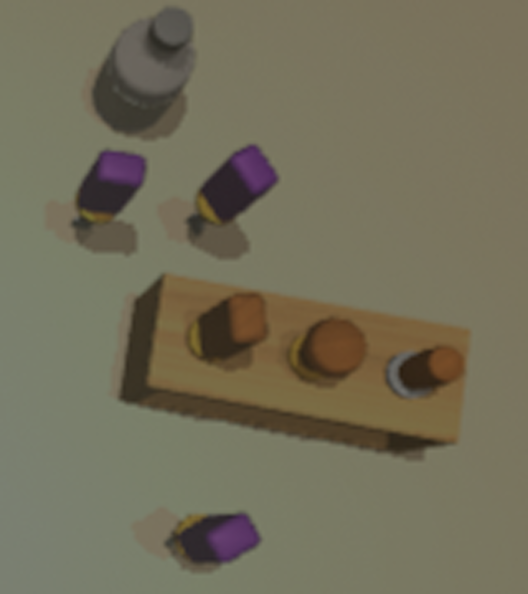

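```bash
python3 - <<'E'
from h import *
import pickle
a,b=pickle.load(open("f0.pkl","rb"))
J=lambda p,z: ray(b,(235+(p[0]+.5)/4.5-.5,120+(p[1]+.5)/4.5-.5),z)
R=lambda p,z: ray(b,(370+(p[0]+.5)/3.3-.5,110+(p[1]+.5)/3.3-.5),z)
def fit(m,w):
    m=np.array(m);w=np.array(w)[:,:2];mc=m.mean(0);wc=w.mean(0)
    H=(m-mc).T@(w-wc);t=np.arctan2(H[0,1]-H[1,0],H[0,0]+H[1,1])
    Rm=np.array([[np.cos(t),-np.sin(t)],[np.sin(t),np.cos(t)]]);o=wc-Rm@mc
    print("yaw deg",np.degrees(t),"orig",o,"res mm",1e3*np.linalg.norm((Rm@m.T).T+o-w,axis=1));return t,Rm,o
w=[J(p,.012) for p in [(45,108),(405,42),(490,473),(110,542)]]
t,Rm,o=fit([(.115,.1),(.115,-.1),(-.125,-.1),(-.125,.1)],w)
for n,p,z in [("collar",(282,415),.049),("slotA",(252,400),.047),("slotB",(310,432),.047),("jawrearL",(118,262),.05),("jawrearR",(385,222),.05),("jawfrontL",(112,240),.05),("jawfrontR",(380,192),.05),("fenceL",(62,138),.042),("fenceR",(395,82),.042)]:
    X=J(p,z); print(n,X.round(4),"jig",(Rm.T@(X[:2]-o)).round(4))
print("screw pred",o+Rm@[-.08,0])
w=[R(p,.1) for p in [(165,275),(470,328),(458,442),(150,388)]]
t,Rr,ro=fit([(.0375,.1),(.0375,-.1),(-.0375,-.1),(-.0375,.1)],w)
for y in(-.064,0,.064):print("hole",ro+Rr@[0,y])
for n,p,z in [("driver",(248,319),.19),("awl",(333,348),.155),("file",(446,364),.19)]:print(n,R(p,z))
for p in [(232,300),(263,293),(266,335),(232,345)]:print(R(p,.19)[:2])
for n,p in (("p1",(122,168)),("p2",(252,168)),("p3",(232,537))):print(n,R(p,.165))
print("glue",R((135,100),.03))
E
```

```text
yaw deg 9.998128249420208 orig [0.60830791 0.11512643] res mm [2.14110164 1.14176223 0.95107629 1.19863097]
collar [0.5292 0.1012 0.049 ] jig [-0.0803  0.0001]
slotA [0.5373 0.1166 0.047 ] jig [-0.0697  0.0137]
slotB [0.5208 0.0872 0.047 ] jig [-0.091  -0.0123]
jawrearL [0.6087 0.1853 0.05  ] jig [0.0125 0.069 ]
jawrearR [0.6285 0.0487 0.05  ] jig [ 0.0084 -0.0689]
jawfrontL [0.6202 0.1886 0.05  ] jig [0.0245 0.0703]
jawfrontR [0.6444 0.0512 0.05  ] jig [ 0.0245 -0.0692]
fenceL [0.677  0.2169 0.042 ] jig [0.0854 0.0883]
fenceR [0.7059 0.0431 0.042 ] jig [ 0.0836 -0.0879]
screw pred [0.52952284 0.10123715]
yaw deg -10.506418441356553 orig [ 0.50572638 -0.25679848] res mm [0.54741333 0.66648147 0.96238585 1.08977729]
hole [ 0.49405626 -0.31972549]
hole [ 0.50572638 -0.25679848]
hole [ 0.5173965  -0.19387147]
driver [ 0.51712424 -0.19257079  0.19      ]
awl [ 0.50443034 -0.25303874  0.155     ]
file [ 0.48978922 -0.30580523  0.19      ]
[ 0.5284842  -0.18386054]
[ 0.53251899 -0.20225303]
[ 0.50758333 -0.20250809]
[ 0.50183195 -0.18236829]
p1 [ 0.61576787 -0.12780862  0.165     ]
p2 [ 0.61508095 -0.20761395  0.165     ]
p3 [ 0.39159381 -0.18282762  0.165     ]
glue [ 0.70263008 -0.16637778  0.03      ]
```

```bash
python3 -m crank '[[[0.31,-0.478,-0.06],[0,0,-0.8],-1],[[0.31,-0.478,-0.06],[0,0,-0.8],-1],[[0.31,-0.478,-0.06],[0,0,-0.8],-1],[[0.31,-0.478,-0.06],[0,0,-0.8],-1],[[0.31,-0.478,-0.06],[0,0,-0.8],-1],[[0.31,-0.478,-0.06],[0,0,-0.8],-1],[[0.31,-0.478,-0.06],[0,0,-0.8],-1],[[0.31,-0.478,-0.06],[0,0,-0.8],-1]]'
```

```text
time: 1.1
eef_pos: [0.5455, 0.1706, 0.1786]
eef_rot: [[0.121, 0.993, -0.0], [0.993, -0.121, 0.0], [0.0, -0.0, -1.0]]
force: [0.6, -0.0, 0.5]
width: -0.0004
grasp_force: 0.0
```

```bash
python3 -m crank '[[[0.037,-0.058,-0.03],[0,0,-0.811],-1],[[0.037,-0.058,-0.03],[0,0,-0.811],-1],[[0.037,-0.058,-0.03],[0,0,-0.811],-1],[[0.037,-0.058,-0.03],[0,0,-0.811],-1],[[0.037,-0.058,-0.03],[0,0,-0.811],-1],[[0.037,-0.058,-0.03],[0,0,-0.811],-1],[[0.037,-0.058,-0.03],[0,0,-0.811],-1],[[0.037,-0.058,-0.03],[0,0,-0.811],-1]]'
```

```text
time: 2.1
eef_pos: [0.5816, 0.1143, 0.1485]
eef_rot: [[0.984, 0.176, -0.001], [0.176, -0.984, -0.001], [-0.001, 0.001, -1.0]]
force: [-0.5, 0.5, -0.9]
width: 0.0001
grasp_force: 0.0
```

```bash
python3 -m crank '[[[0.002,-0.0035,-0.055],[0,0,0],-1],[[0.002,-0.0035,-0.1],[0,0,0],-1],[[0.002,-0.0035,-0.1165],[0,0,0],-1],[[0.002,-0.0035,-0.1165],[0,0,0],-1],[[0.012,-0.0017,-0.1165],[0,0,0],-1],[[0.022,0,-0.1165],[0,0,0],-1],[[0.027,0.001,-0.1165],[0,0,0],-1],[[0.027,0.001,-0.1165],[0,0,0],-1]]'
```

```text
time: 3.1
eef_pos: [0.6095, 0.1152, 0.0328]
eef_rot: [[0.985, 0.174, 0.001], [0.174, -0.985, 0.0], [0.001, 0.0, -1.0]]
force: [-1.7, 0.2, 0.3]
width: -0.0001
grasp_force: 0.5
```

```bash
python3 -m crank '[[[0.005,0.0009,0],[0,0,0],-1],[[0.01,0.0018,0],[0,0,0],-1],[[0.015,0.0026,0],[0,0,0],-1],[[0.018,0.0032,0],[0,0,0],-1],[[0.018,0.0032,0],[0,0,0],-1]]'
```

```text
time: 3.72
eef_pos: [0.6273, 0.1184, 0.0323]
eef_rot: [[0.985, 0.174, 0.0], [0.174, -0.985, -0.0], [0.0, 0.0, -1.0]]
force: [-3.0, -1.1, 2.3]
width: -0.0
grasp_force: 1.8
```

Contact at about 4 N of friction; I'll keep going in small steps.

```bash
python3 -m crank '[[[0.002,0.0004,0],[0,0,0],-1],[[0.004,0.0007,0],[0,0,0],-1],[[0.005,0.0009,0],[0,0,0],-1],[[0.005,0.0009,0],[0,0,0],-1]]'
```

```text
time: 4.22
eef_pos: [0.6319, 0.1192, 0.0323]
eef_rot: [[0.985, 0.174, -0.0], [0.174, -0.985, -0.0], [-0.0, 0.0, -1.0]]
force: [-4.6, -0.8, 2.1]
width: 0.0001
grasp_force: 2.1
```

```bash
python3 -m crank '[[[0.002,0.0003,0],[0,0,0],-1],[[0.003,0.0005,0],[0,0,0],-1],[[0.003,0.0005,0],[0,0,0],-1]]'
```

```text
time: 4.6
eef_pos: [0.6328, 0.1194, 0.0324]
eef_rot: [[0.985, 0.174, -0.005], [0.174, -0.985, -0.0], [-0.005, -0.001, -1.0]]
force: [-9.0, -0.9, 7.2]
width: 0.0
grasp_force: 4.6
```

```bash
python3 -m crank '[[[0.002,0.0004,0],[0,0,0],-1],[[0.003,0.0005,0],[0,0,0],-1],[[0.003,0.0005,0],[0,0,0],-1],[[0.003,0.0005,0],[0,0,0],-1]]'
```

```text
time: 5.1
eef_pos: [0.6328, 0.1194, 0.0323]
eef_rot: [[0.985, 0.174, -0.012], [0.174, -0.985, 0.0], [-0.011, -0.002, -1.0]]
force: [-16.3, -1.8, 13.2]
width: -0.0
grasp_force: 8.2
```

```bash
python3 -m crank '[[[-0.012,-0.002,0],[0,0,0],-1],[[-0.025,-0.004,0],[0,0,0],-1],[[-0.025,-0.004,0.06],[0,0,0],-1],[[-0.04,-0.007,0.12],[0,0,0],-1],[[-0.07,-0.012,0.17],[0,0,0],0],[[-0.07,-0.012,0.17],[0,0,0],1],[[-0.07,-0.012,0.17],[0,0,0],1]]'; python3 - <<'E'
from h import *
import pickle
s=observe();f=grab_frame("wrist");pickle.dump((s,f),open("f1.pkl","wb"));save("w1",f)
print(np.array(f["T_tool_cam"]).round(3),f["fx"],f["cx"],f["cy"],s["eef_pos"],s["force"])
E
```

```text
time: 5.98
eef_pos: [0.568, 0.1089, 0.2023]
eef_rot: [[0.985, 0.175, 0.001], [0.175, -0.985, 0.001], [0.001, -0.001, -1.0]]
force: [0.5, 0.5, -0.7]
width: 0.0541
grasp_force: 0.0
[[ 0.     0.966  0.257  0.064]
 [ 1.    -0.     0.    -0.001]
 [ 0.     0.257 -0.966 -0.143]
 [ 0.     0.     0.     1.   ]] 286.99885145282576 320.20697376525743 194.70478966461408 [0.56796874 0.10887362 0.20226958] [ 0.4596456   0.47917789 -0.74497897]
```

View pics/w1.png

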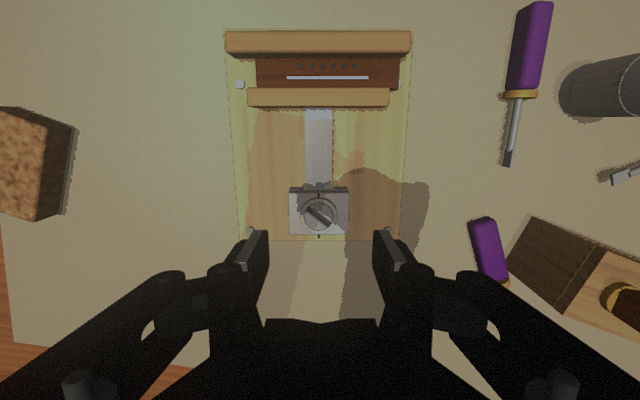

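The bridge sits tight between jaw and fence. The screw is at about (319,215), with its slot running from about (305,207) to (333,225). I'll measure the slot by rectifying the top-of-screw plane.

```bash
python3 - <<'E'
from h import *
import pickle
s,f=pickle.load(open("f1.pkl","rb"))
print("collar",ray(f,(319,214.5),.049,s))
# rectify z=.049 plane: 0.25 mm/px, image col=+x world,row=-y
c=np.array([.5295,.1012]);h=.03;N=480
src=np.float32([proj(f,(c[0]+a,c[1]+b,.049),s) for a,b in((-h,h),(h,h),(h,-h),(-h,-h))])
H=cv2.getPerspectiveTransform(src,np.float32([(0,0),(N,0),(N,N),(0,N)]))
im=cv2.warpPerspective(f["image"],H,(N,N),flags=cv2.INTER_CUBIC);cv2.imwrite("pics/rect.png",im)
g=cv2.cvtColor(im,cv2.COLOR_BGR2GRAY).astype(float)
yy,xx=np.mgrid[:N,:N];m=(np.hypot(xx-240,yy-240)<100)
w=np.where(m&(g<np.percentile(g[m],15)),1.,0)
x0,y0=(w*xx).sum()/w.sum(),(w*yy).sum()/w.sum();C=np.cov(xx[w>0],yy[w>0]);e,v=np.linalg.eigh(C)
print("slot centroid",c[0]-h+x0*2*h/N,c[1]+h-y0*2*h/N,"ang",np.degrees(np.arctan2(-v[1,1],v[0,1])),np.sqrt(e)*2*h/N*1000)
E
```

```text
collar [0.53147815 0.10480167 0.049     ]
slot centroid 0.5280046328671328 0.10394478438228437 ang -120.579077165362 [1.3725905  6.70298702]
```

View pics/rect.png

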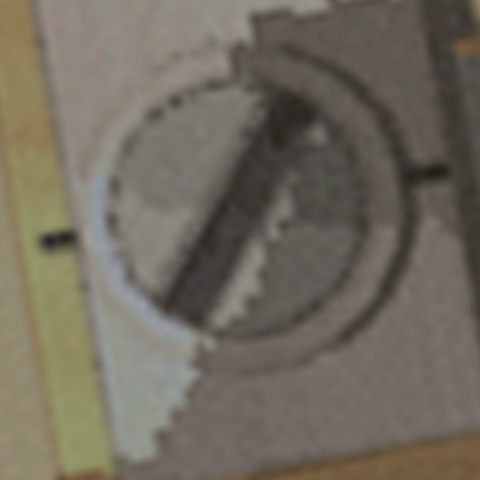

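```bash
python3 -m crank '[[[-0.051,-0.302,0.08],[0,0,-0.111],1],[[-0.051,-0.302,0.08],[0,0,-0.111],1],[[-0.051,-0.302,0.08],[0,0,-0.111],1],[[-0.051,-0.302,0.08],[0,0,-0.111],1],[[-0.051,-0.302,0.08],[0,0,-0.111],1],[[-0.051,-0.302,0.08],[0,0,-0.111],1],[[-0.051,-0.302,0.08],[0,0,-0.111],1]]'; python3 - <<'E'
from h import *
import pickle
s=observe();f=grab_frame("wrist");pickle.dump((s,f),open("f2.pkl","wb"))
a,b=pickle.load(open("f0.pkl","rb"))
w=cv2.resize(f["image"][20:320,170:470],None,fx=1.9,fy=1.9,interpolation=cv2.INTER_CUBIC)
j=cv2.resize(a["image"][200:260,318:368],None,fx=4.5,fy=4.5,interpolation=cv2.INTER_CUBIC)
o=np.zeros((570,570+225,3),np.uint8);o[:,:570]=w;o[:270,570:]=j;cv2.imwrite("pics/w2.png",o)
print(s["eef_pos"],s["eef_rot"][0])
E
```

```text
time: 6.9
eef_pos: [0.517, -0.1935, 0.2812]
eef_rot: [[1.0, 0.0, -0.002], [0.0, -1.0, 0.0], [-0.002, -0.0, -1.0]]
force: [0.7, 1.1, 0.3]
width: 0.0852
grasp_force: 0.0
[ 0.516958   -0.19345892  0.28118653] [ 9.99998297e-01  2.06969576e-04 -1.83362989e-03]
```

View pics/w2.png

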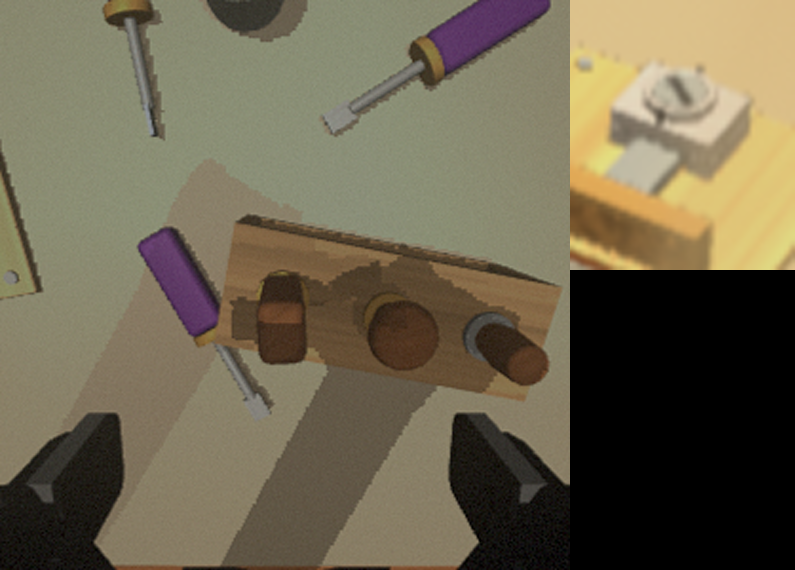

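```bash
python3 - <<'E'
from h import *
import pickle
a,b=pickle.load(open("f0.pkl","rb"));s,f=pickle.load(open("f2.pkl","rb"))
C=lambda p,z:ray(f,(170+p[0]/1.9,20+p[1]/1.9),z,s)
print("scene collar",ray(a,(318+111.5/4.5-.5,200+91.5/4.5-.5),.049))
print("drv top",C((282.5,333),.19));print("tcp proj",[ (np.array(proj(f,(*s["eef_pos"][:2],.19),s))-[170,20])*1.9])
for p in [(262,303),(304,303),(307,362),(258,362)]:print(C(p,.19)[:2])
w=np.array([C(p,.1)[:2] for p in [(236,221),(558,287),(524,399),(216,343)]]);print(w,w.mean(0))
E
```

```text
scene collar [0.53107631 0.10397518 0.049     ]
drv top [ 0.51809447 -0.191331    0.19      ]
tcp proj [array([287.2804179 , 335.46731918])]
[ 0.53170778 -0.18235553]
[ 0.53172099 -0.20076426]
[ 0.50454975 -0.20237535]
[ 0.50453305 -0.1802667 ]
[[ 0.56148258 -0.16373399]
 [ 0.52260411 -0.35669728]
 [ 0.45041477 -0.34444987]
 [ 0.48735861 -0.14966891]] [ 0.50546502 -0.25363751]
```

The driver is in the hole nearest the jig, with its top face centred at crop (282,333) and its yaw about 0. The other two tools are round. I'll descend with the fingers part-open to clear the awl.

```bash
python3 -m crank '[[[0.0005,0.001,-0.03],[0,0,0],-0.06],[[0.0005,0.001,-0.06],[0,0,0],-0.06],[[0.0005,0.001,-0.06],[0,0,0],-0.06],[[0.0005,0.001,-0.09],[0,0,0],-0.06],[[0.0005,0.001,-0.12],[0,0,0],-0.06],[[0.0005,0.001,-0.147],[0,0,0],-0.06],[[0.0005,0.001,-0.147],[0,0,0],-0.06]]'
```

```text
time: 7.82
eef_pos: [0.5172, -0.1913, 0.1346]
eef_rot: [[1.0, 0.003, -0.003], [0.003, -1.0, 0.001], [-0.003, -0.001, -1.0]]
force: [-0.2, -0.0, 0.3]
width: 0.0401
grasp_force: 0.0
```

```bash
python3 -m crank '[[[0,0,0],[0,0,0],-1],[[0,0,0],[0,0,0],-1],[[0,0,0],[0,0,0],-1],[[0,0,0],[0,0,0],-1],[[0,0,0],[0,0,0],-1]]'
```

```text
time: 8.45
eef_pos: [0.5187, -0.1929, 0.1369]
eef_rot: [[1.0, 0.001, 0.003], [0.001, -1.0, 0.0], [0.003, -0.0, -1.0]]
force: [-0.4, 2.0, 6.3]
width: 0.0213
grasp_force: 61.4
```

```bash
python3 -m crank '[[[0,0,0.008],[0,0,0],-1],[[0,0,0.022],[0,0,0],-1],[[0,0,0.04],[0,0,0],-1],[[0,0,0.058],[0,0,0],-1],[[0,0,0.076],[0,0,0],-1],[[0,0,0.092],[0,0,0],-1],[[0,0,0.1],[0,0,0],-1],[[0,0,0.1],[0,0,0],-1]]'
```

```text
time: 9.45
eef_pos: [0.5177, -0.1928, 0.236]
eef_rot: [[1.0, 0.001, 0.001], [0.001, -1.0, -0.0], [0.001, 0.0, -1.0]]
force: [0.2, 1.2, -1.6]
width: 0.0214
grasp_force: 60.6
```

```bash
python3 -m crank '[[[0,0.01,0],[0,0,0.02],-1],[[0.001,0.03,0],[0,0,0.06],-1],[[0.003,0.06,0],[0,0,0.12],-1],[[0.004,0.095,0],[0,0,0.2],-1],[[0.005,0.13,0],[0,0,0.28],-1],[[0.007,0.165,0],[0,0,0.36],-1],[[0.008,0.2,0],[0,0,0.44],-1],[[0.01,0.235,0],[0,0,0.52],-1]]' && python3 -m crank '[[[0.001,0.03,-0.005],[0,0,0.08],-1],[[0.002,0.05,-0.015],[0,0,0.13],-1],[[0.003,0.06,-0.03],[0,0,0.15],-1],[[0.003,0.061,-0.04],[0,0,0.151],-1],[[0.003,0.061,-0.04],[0,0,0.151],-1],[[0.003,0.061,-0.04],[0,0,0.151],-1]]'
python3 - <<'E'
from h import *
import pickle
s=observe();f=grab_frame("wrist");t=grab_frame("top");pickle.dump((s,f,t),open("f3.pkl","wb"))
im=cv2.resize(f["image"][60:310,220:420],None,fx=2.2,fy=2.2,interpolation=cv2.INTER_CUBIC)
q=[proj(t,(.53,.103,.1))];u,v=map(int,q[0])
j=cv2.resize(t["image"][v-35:v+35,u-25:u+25],None,fx=6,fy=6,interpolation=cv2.INTER_CUBIC)
o=np.zeros((550,740,3),np.uint8);o[:,:440]=im;o[:420,440:]=j;cv2.imwrite("pics/w3.png",o);print(u,v,s["eef_pos"],s["width"])
E
```

```text
time: 10.45
eef_pos: [0.5266, 0.0452, 0.2351]
eef_rot: [[0.678, 0.735, -0.001], [0.735, -0.678, 0.0], [-0.0, -0.001, -1.0]]
force: [1.0, -0.2, -1.7]
width: 0.0215
grasp_force: 60.6
time: 11.2
eef_pos: [0.5307, 0.1021, 0.1958]
eef_rot: [[0.495, 0.869, 0.001], [0.869, -0.495, -0.0], [0.0, 0.001, -1.0]]
force: [-0.0, -0.1, -1.7]
width: 0.0212
grasp_force: 60.6
295 208 [0.53071851 0.1020707  0.19577581] 0.02124450843518535
```

View pics/w3.png

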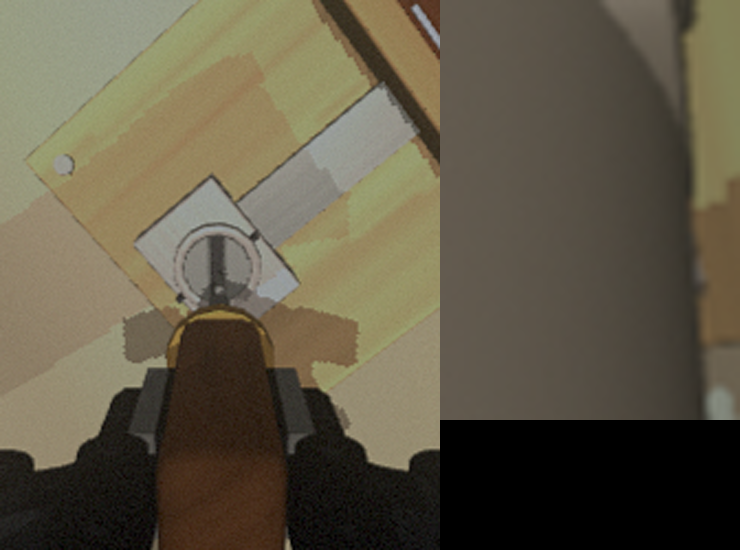

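```bash
python3 - <<'E'
from h import *
import pickle
s,f,t=pickle.load(open("f3.pkl","rb"))
p=np.array(s["eef_pos"]);R=np.array(s["eef_rot"])
pr=lambda X:(np.array(proj(f,X,s))-[220,60]+.5)*2.2-.5
for z in(.049,.11+.06,.168,.25):print(z,pr((p[0],p[1],z)))
for q,z in(((218,266),.049),((217,240),.047),((220,340),.167)):
  X=ray(f,(220+(q[0]+.5)/2.2-.5,60+(q[1]+.5)/2.2-.5),z,s);print(X,"tool",R.T@(X-p))
E
```

```text
0.049 [223.08519736 272.60844202]
0.16999999999999998 [224.87365399 365.90779133]
0.168 [224.82540217 363.39061314]
0.25 [228.29381995 544.32937144]
[0.53021405 0.10601051 0.049     ] tool [ 0.00317052 -0.0024927   0.14677415]
[0.53573893 0.11664691 0.047     ] tool [ 0.01514718 -0.00295875  0.14877406]
[0.53285687 0.10863349 0.167     ] tool [ 0.00676024 -0.00141108  0.02877496]
```

```bash
python3 -m crank '[[[-0.001,0.0006,-0.008],[0,0,0],-1],[[-0.001,0.0006,-0.018],[0,0,0],-1],[[-0.001,0.0006,-0.026],[0,0,0],-1],[[-0.001,0.0006,-0.03],[0,0,0],-1],[[-0.001,0.0006,-0.032],[0,0,0],-1],[[-0.001,0.0006,-0.034],[0,0,0],-1],[[-0.001,0.0006,-0.036],[0,0,0],-1],[[-0.001,0.0006,-0.036],[0,0,0],-1]]'
```

```text
time: 12.3
eef_pos: [0.5294, 0.1038, 0.1594]
eef_rot: [[0.493, 0.87, 0.0], [0.87, -0.493, -0.0], [-0.0, 0.0, -1.0]]
force: [-0.2, 1.0, -0.4]
width: 0.0212
grasp_force: 60.6
```

```bash
python3 -m crank '[[[0,0,-0.001],[0,0,0],-1],[[0,0,-0.002],[0,0,0],-1],[[0,0,-0.003],[0,0,0],-1],[[0,0,-0.003],[0,0,0],-1]]'
```

```text
time: 12.8
eef_pos: [0.5294, 0.1038, 0.1564]
eef_rot: [[0.493, 0.87, -0.0], [0.87, -0.493, -0.0], [-0.0, 0.0, -1.0]]
force: [0.8, -0.1, -2.7]
width: 0.0212
grasp_force: 60.6
```

```bash
python3 -m crank '[[[0,0,-0.001],[0,0,0],-1],[[0,0,-0.002],[0,0,0],-1],[[0,0,-0.003],[0,0,0],-1],[[0,0,-0.003],[0,0,0],-1]]'
```

```text
time: 13.3
eef_pos: [0.5297, 0.1038, 0.1547]
eef_rot: [[0.493, 0.87, 0.0], [0.87, -0.493, 0.001], [0.001, -0.0, -1.0]]
force: [-2.0, -0.5, 7.0]
width: 0.0212
grasp_force: 61.9
```

Contact came at the expected slot-bottom depth (TCP-to-tip offset about 0.112). Now I'll turn clockwise.

```bash
python3 -m crank '[[[0,0,0.001],[0,0,-0.03],-1],[[0,0,0.001],[0,0,-0.08],-1],[[0,0,0.001],[0,0,-0.13],-1],[[0,0,0.001],[0,0,-0.18],-1],[[0,0,0.001],[0,0,-0.23],-1],[[0,0,0.001],[0,0,-0.28],-1],[[0,0,0.001],[0,0,-0.28],-1]]'; python3 -c "
from h import *
s=observe();print(s['ft_torque'])"
```

```text
time: 14.18
eef_pos: [0.5299, 0.1033, 0.1548]
eef_rot: [[0.816, 0.578, 0.001], [0.578, -0.816, -0.001], [0.0, 0.001, -1.0]]
force: [-0.3, -1.0, 1.6]
width: 0.0212
grasp_force: 61.1
[-0.35186201 -0.00566309  0.02893649]
```

```bash
python3 -m crank '[[[0,0,0],[0,0,-0.04],-1],[[0,0,0],[0,0,-0.09],-1],[[0,0,0],[0,0,-0.14],-1],[[0,0,0],[0,0,-0.19],-1],[[0,0,0],[0,0,-0.24],-1],[[0,0,0],[0,0,-0.29],-1],[[0,0,0],[0,0,-0.33],-1],[[0,0,0],[0,0,-0.33],-1]]'; python3 -c "
from h import *
s=observe();print(s['ft_torque'])"
```

```text
time: 15.18
eef_pos: [0.5295, 0.1034, 0.1548]
eef_rot: [[0.995, 0.098, -0.0], [0.098, -0.995, -0.001], [-0.0, 0.001, -1.0]]
force: [-1.0, -2.1, 2.9]
width: 0.0215
grasp_force: 61.4
[-0.44613939  0.34741303  0.01267179]
```

```bash
for i in 1; do python3 -m crank '[[[0,0,0],[0,0,-0.03],-1],[[0,0,0],[0,0,-0.06],-1],[[0,0,0],[0,0,-0.06],-1]]'; python3 -c "
from h import *
s=observe();print(s['ft_torque'])"; done
```

```text
time: 15.55
eef_pos: [0.5294, 0.1034, 0.1547]
eef_rot: [[1.0, 0.004, -0.0], [0.004, -1.0, -0.0], [-0.0, 0.0, -1.0]]
force: [-1.0, -1.8, 5.7]
width: 0.0216
grasp_force: 61.5
[-0.56561689  0.45656617  0.05450318]
```

```bash
python3 -m crank '[[[0,0,0],[0,0,-0.03],-1],[[0,0,0],[0,0,-0.06],-1],[[0,0,0],[0,0,-0.06],-1],[[0,0,0],[0,0,-0.06],-1]]'; python3 -c "
from h import *
s=observe();print(s['ft_torque'],s['joint_efforts'])"
```

```text
time: 16.05
eef_pos: [0.5294, 0.1035, 0.1547]
eef_rot: [[0.996, -0.09, -0.0], [-0.09, -0.996, -0.0], [-0.0, 0.0, -1.0]]
force: [-2.0, -0.8, 4.7]
width: 0.0214
grasp_force: 61.6
[-0.60150288  0.551509    0.02112787] [ -0.69043541 -30.56143641   6.95494473 -21.01634502  -0.68633918
  -0.67935951  -0.04351948]
```

```bash
python3 - <<'E'
from h import *
import pickle
s=observe();f=grab_frame("wrist");pickle.dump((s,f),open("f4.pkl","wb"))
u,v=map(int,proj(f,(.5302,.1034,.049),s));print(u,v)
y0=max(0,v-75);im=cv2.resize(f["image"][y0:y0+140,u-70:u+70],None,fx=4.2,fy=4.2,interpolation=cv2.INTER_CUBIC);im=cv2.convertScaleAbs(im,alpha=1.5,beta=10);cv2.imwrite("pics/w4.png",im);print(y0,u-70)
E
```

```text
321 191
116 251
```

View pics/w4.png

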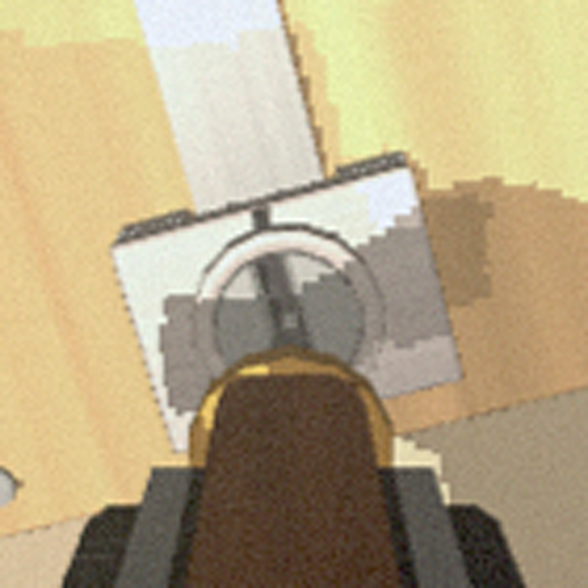

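The slot runs from (268,255) to (290,330), in line with the rib at (262,218), so the screw is locked. I'll relieve the twist and lift out.

```bash
python3 -m crank '[[[0,0,0],[0,0,0.05],-1],[[0,0,0],[0,0,0.09],-1],[[0,0,0.006],[0,0,0.09],-1],[[0,0,0.02],[0,0,0.09],-1],[[0,0,0.04],[0,0,0.09],-1],[[0,0,0.06],[0,0,0.09],-1],[[0,0,0.075],[0,0,0.09],-1],[[0,0,0.08],[0,0,0.09],-1]]' && python3 -m crank '[[[0,-0.008,0.002],[0,0,-0.01],-1],[[-0.001,-0.03,0.003],[0,0,-0.02],-1],[[-0.002,-0.065,0.003],[0,0,-0.03],-1],[[-0.004,-0.105,0.003],[0,0,-0.03],-1],[[-0.006,-0.145,0.003],[0,0,-0.03],-1],[[-0.007,-0.185,0.003],[0,0,-0.03],-1],[[-0.009,-0.225,0.003],[0,0,-0.03],-1],[[-0.01,-0.255,0.003],[0,0,-0.03],-1]]'
```

```text
time: 17.1
eef_pos: [0.53, 0.1041, 0.2356]
eef_rot: [[0.999, 0.05, 0.002], [0.05, -0.999, 0.001], [0.002, -0.001, -1.0]]
force: [1.4, -0.2, -1.4]
width: 0.0214
grasp_force: 60.6
time: 18.1
eef_pos: [0.5175, -0.1552, 0.2372]
eef_rot: [[1.0, -0.002, -0.001], [-0.002, -1.0, -0.001], [-0.001, 0.001, -1.0]]
force: [0.1, 0.6, -1.3]
width: 0.021
grasp_force: 60.5
```

```bash
python3 -m crank '[[[0,-0.02,0],[0,0,0],-1],[[0.0002,-0.033,0],[0,0,0],-1],[[0.0004,-0.0375,0],[0,0,0],-1],[[0.0004,-0.0375,0],[0,0,0],-1],[[0.0004,-0.0375,0],[0,0,0],-1]]'; python3 - <<'E'
from h import *
import pickle
s=observe();f=grab_frame("wrist");pickle.dump((s,f),open("f5.pkl","wb"))
# same-pose template comparison of blade vs earlier not available; store
im=cv2.resize(f["image"][60:310,200:440],None,fx=2.3,fy=2.3,interpolation=cv2.INTER_CUBIC);cv2.imwrite("pics/w5.png",cv2.convertScaleAbs(im,alpha=1.4,beta=10))
E
```

```text
time: 18.73
eef_pos: [0.52, -0.1877, 0.2373]
eef_rot: [[1.0, 0.004, -0.0], [0.004, -1.0, 0.0], [-0.0, -0.0, -1.0]]
force: [-0.0, 0.3, -1.1]
width: 0.0214
grasp_force: 60.5
```

View pics/w5.png

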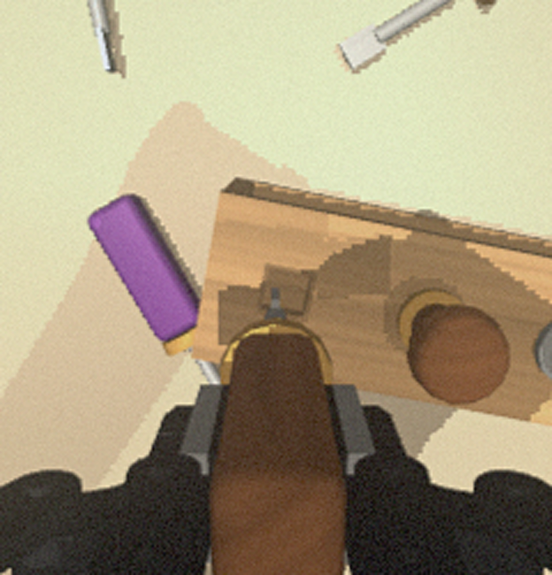

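The hole centre is at (288,288) with the shank at (275,300). The tool stands about 5 mm too far to +y, which agrees with the pose reading. I'll correct and check.

```bash
python3 -m crank '[[[-0.0015,-0.005,0],[0,0,0],-1],[[-0.0015,-0.005,0],[0,0,0],-1],[[-0.0015,-0.005,-0.01],[0,0,0],-1],[[-0.0015,-0.005,-0.015],[0,0,0],-1],[[-0.0015,-0.005,-0.015],[0,0,0],-1]]'
```

```text
time: 19.4
eef_pos: [0.5179, -0.1934, 0.2217]
eef_rot: [[1.0, 0.003, -0.002], [0.003, -1.0, 0.0], [-0.002, -0.0, -1.0]]
force: [-0.8, 0.2, -1.4]
width: 0.0211
grasp_force: 60.5
```

Aligned with the original hole pose (0.518, -0.193). Lowering.

```bash
python3 -m crank '[[[0,0,-0.006],[0,0,0],-1],[[0,0,-0.014],[0,0,0],-1],[[0,0,-0.022],[0,0,0],-1],[[0,0,-0.03],[0,0,0],-1],[[0,0,-0.036],[0,0,0],-1],[[0,0,-0.036],[0,0,0],-1]]'
```

```text
time: 20.15
eef_pos: [0.518, -0.1936, 0.1859]
eef_rot: [[1.0, 0.002, -0.001], [0.002, -1.0, 0.0], [-0.001, -0.0, -1.0]]
force: [-0.7, 0.6, -1.7]
width: 0.0216
grasp_force: 60.5
```

```bash
python3 -m crank '[[[0,0,-0.01],[0,0,0],-1],[[0,0,-0.02],[0,0,0],-1],[[0,0,-0.03],[0,0,0],-1],[[0,0,-0.04],[0,0,0],-1],[[0,0,-0.045],[0,0,0],-1],[[0,0,-0.0475],[0,0,0],-1],[[0,0,-0.049],[0,0,0],-1],[[0,0,-0.049],[0,0,0],-1]]'
```

```text
time: 21.15
eef_pos: [0.5185, -0.1938, 0.1377]
eef_rot: [[1.0, 0.003, 0.0], [0.003, -1.0, -0.0], [0.0, 0.0, -1.0]]
force: [0.6, -0.2, -0.9]
width: 0.0215
grasp_force: 60.5
```

```bash
python3 -m crank '[[[0,0,-0.001],[0,0,0],-1],[[0,0,-0.0015],[0,0,0],-1],[[0,0,-0.0015],[0,0,0],-1]]'; python3 -m crank '[[[0,0,0],[0,0,0],-0.4],[[0,0,0],[0,0,0],-0.2],[[0,0,0],[0,0,0],-0.06],[[0,0,0],[0,0,0],-0.06],[[0,0,0],[0,0,0],-0.06]]'
```

```text
time: 21.52
eef_pos: [0.5187, -0.1938, 0.1369]
eef_rot: [[1.0, 0.002, 0.001], [0.002, -1.0, 0.0], [0.001, -0.0, -1.0]]
force: [-2.0, 2.2, 5.6]
width: 0.0214
grasp_force: 61.6
time: 22.15
eef_pos: [0.5183, -0.1937, 0.1359]
eef_rot: [[1.0, 0.003, -0.0], [0.003, -1.0, -0.0], [-0.0, 0.0, -1.0]]
force: [-0.5, -0.3, 0.2]
width: 0.04
grasp_force: 0.0
```

The driver is seated on its collar and released. I'll rise straight up, then retreat away from the jig so the top camera can check.

```bash
python3 -m crank '[[[0,0,0.015],[0,0,0],-0.06],[[0,0,0.04],[0,0,0],-0.06],[[0,0,0.075],[0,0,0],-0.06],[[0,0,0.12],[0,0,0],-0.06],[[0,0,0.15],[0,0,0],-0.06],[[-0.05,0,0.16],[0,0,0],-0.06],[[-0.09,0,0.16],[0,0,0],-0.06],[[-0.09,0,0.16],[0,0,0],-0.06]]'; python3 - <<'E'
from h import *
import pickle
t=grab_frame("top");a=grab_frame("scene");A,B=pickle.load(open("f0.pkl","rb"))
pickle.dump((a,t),open("f6.pkl","wb"))
# compare rack area to start in both cameras: shift + difference of driver patch (scene)
def cmp(n,f,g,X,r):
    u,v=map(int,proj(f,X));p=f["image"][v-r:v+r,u-r:u+r];q=g["image"][v-r-5:v+r+5,u-r-5:u+r+5]
    m=cv2.matchTemplate(q,p,cv2.TM_CCOEFF_NORMED);_,s,_,l=cv2.minMaxLoc(m);print(n,(u,v),round(s,3),np.array(l)-5)
for n,X in(("driver",(.5175,-.193,.16)),("awl",(.5055,-.256,.14)),("file",(.494,-.319,.15)),("glue",(.70,-.166,.08))):
    cmp("scene "+n,A,a,X,10);cmp("top "+n,B,t,X,10)
# slot angle from top view
c=np.array([.5297,.1025]);h=.03;N=480
src=np.float32([proj(t,(c[0]+p,c[1]+q,.049)) for p,q in((-h,h),(h,h),(h,-h),(-h,-h))])
im=cv2.warpPerspective(t["image"],cv2.getPerspectiveTransform(src,np.float32([(0,0),(N,0),(N,N),(0,N)])),(N,N),flags=cv2.INTER_CUBIC)
g=cv2.cvtColor(im,cv2.COLOR_BGR2GRAY);yy,xx=np.mgrid[:N,:N];m=np.hypot(xx-240,yy-240)<95
w=m&(g<np.percentile(g[m],18));e,v=np.linalg.eigh(np.cov(xx[w],yy[w]));print("slot",np.degrees(np.arctan(-v[1,1]/v[0,1])),np.sqrt(e),observe()["eef_pos"])
E
```

```text
time: 23.15
eef_pos: [0.4259, -0.1948, 0.2967]
eef_rot: [[1.0, 0.0, 0.003], [0.0, -1.0, 0.006], [0.003, -0.006, -1.0]]
force: [0.1, 0.0, -0.7]
width: 0.0401
grasp_force: 0.0
scene driver (266, 144) 0.977 [-1  0]
top driver (440, 208) 0.995 [1 0]
scene awl (256, 142) 0.986 [0 0]
top awl (469, 215) 0.996 [0 0]
scene file (245, 131) 0.999 [0 0]
top file (502, 220) 0.559 [-4  2]
scene glue (225, 199) 0.941 [0 0]
top glue (414, 134) 0.998 [0 0]
slot 12.590952335450666 [ 8.02978847 53.96730566] [ 0.42882398 -0.19360809  0.29683125]
```

```bash
python3 -c "
from workcell import sign_off
print(sign_off())"
```

```text
the job is handed in; nothing more can be done
None
```

I handed the job in at about 23 s: the jaw holds the bridge against the fence, the lock screw is turned to its ribs (slot measured within about 3° of them), and the screwdriver is back in its own rack hole; the sign-off gave no verdict.

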